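Check the bench balance with a weight from the closed case

ROBOT

A 7-joint arm with a two-finger parallel gripper is mounted at the origin on a cart in front of the work surface, level with it; the furniture and walls round the work are solid. World frame = base frame: x ahead of the robot, y to its left, z up, the work surface at z = 0. Lengths are in m, angles in rad, forces in N, time in s.
With the tool pointing down it reaches from about 0.4 to 0.85 m from the base axis. Payload 4.5 kg.
Tool frame: the origin (TCP) lies midway between the tips of the shut fingers; the grasp point (between the pads) lies 19 mm behind it; z points along the fingers, y is the direction in which the jaws open and shut (so a half turn about z gives the same grasp; the last joint's range is limited). The gripper opens to 88 mm and grips with 3 to 60 N. Pads are 18 mm wide; open, the fingers measure 123 mm over their backs; the gripper's body (75 mm by 187 mm) begins 45 mm behind the grasp point.
Start: joints at [1.377, 0.689, -0.195, 1.565, 0.157, 0.902, -0.215], TCP at [0.141, -0.609, 0.239] pointing down, gripper open.
Joint ranges: [-3.01, 3.01], [-0.46, 2.08], [-1.47, 1.51], [0.13, 2.56], [-1, 4.14], [0.04, 2.09], [-2.66, 2.66]. Speed limits (rad/s): [2.57, 2.57, 3.14, 3.14, 3.14, 3.14, 3.14].

INTERFACE

Orientations are given as a unit quaternion [x, y, z, w].
In Python, from plant import r gives the robot as it stands. The module is installed in compiled form; this text tells all that it offers.
- The arm moves only by the shell command python3 -m jog 'ROWS' [FORCE]. ROWS is JSON, a list of rows, each an object with "translation": the shift along the tool's x, y, z in units of 40 mm (1.0 is 40 mm), a list of three; "twist": the turn about the tool's z in units of 6 degrees (1.0 is 6 degrees); "claw": the opening in per cent of the stroke, from 0 (shut) to 100 (fully open). A call has 1 to 20 rows; each row shifts and turns the commanded pose from where the row before left it, along the tool's axes as they then stand; what a row does not reach is not made up. A row lasts 1/12 s, in which the tool goes at most 41.7 mm and 7.16 degrees, less where a joint would pass 70% of its speed; a pose out of reach is approached as far as the arm can. A call is refused whole if a number of a shift passes 1 or a number of a turn 1, either way. A call with a gripper value outside its range is refused whole. The fingers move at their own pace and stop on an object; FORCE is the grip in N (left out, the last holds). Time passes only in rows, so rows that do not move let the fingers close. It gives the time, the measured TCP pose, the force and the opening at its end, in the units of the state.
- r.get_state(): the state, without advancing time (a new reading comes with each control period).
- r.snapshot(name): name is "scene" or "top" or "wrist"; returns a dict with "img" (400x640x3 uint8, red, green, blue), "fx", "fy", "cx", "cy" (pixels), "origin" and "rotation" of the camera in the world; the wrist camera has in their place "T_tool_cam" (4x4, takes a point from camera to tool coordinates, whose origin is the TCP and whose axes are the flange's). Camera axes: x right, y up, looking along -z (the intrinsics and any distortion apply to the point x, -y, -z); pixel columns grow to the right and rows downward; lengths in m; the calibration is good to about 2 mm. A picture is of the moment at which its call begins: read the wrist's pose just before it. There is no depth.
- r.finish_job(): hands the job in, once; it reports no verdict.
Trained networks look in the newest picture that a camera, given by its name, has taken for a name from the list of things; names that differ only in an ending like _2 or _b are one class to them, and where a whole thing is asked for, a point or a joint stands for the part that bears it (a point fixed in the world has none). Each returns a list of dicts, best first, with "confidence" (0 to 1); they miss things now and then, are a little off and sometimes report something else, mostly with a low value. They report only what shows in the picture. A call takes as long as a camera call.
- r.spot_in(label, camera): "rect" ([left, top, right, bottom] in pixels, round what is visible of it).
- r.spot_point(label, camera): "location" ([row, column] in pixels: a listed point, or the origin of a listed thing).
The state is a dict: "clock": time; "q": joint angles; "qd": joint speeds; "joint_torque": joint torques, N m; "tool_pos": TCP position; "eef_rot": TCP orientation; "contact_force": force on the tool from outside, world axes, zero at the start; "moment": the same for the moment, N m; "opening": opening from 0.0 (shut) to 1.0 (fully open).
Only numpy, scipy, OpenCV 4.12 (cv2) and the standard library are available. Lean on these libraries where they do the work, as an engineer would, in place of code of your own. Each camera call takes 0.05 s, during which the arm holds its last target. There are 200 camera calls.

TASK

Check the balance: take the blue-lidded jar off the wooden weight case and stand it upright on the bare bench, then lift the case's lid by its brass knob until it leans back on its stop. Take the largest brass weight out of the case, stand it upright in the middle of the balance pan, under the display head, and let go of it. Then press the blue key at the front of the balance all the way down and let it spring back; leave the lid open, the jar where you stood it, and the other weights, the crucible and the beaker where they are.

Things in the scene. Friction and masses are not known exactly. Their poses are not given: they have to be found in the camera images.
- weight_case: Wooden case on the bench, fixed. 100 x 210 x 69 mm closed (base 42 high, lid 27). Origin: centre of its underside, on the bench; x from front to hinge, y along its length, z up; it stands turned, its front facing the robot's right and a little towards it. Walls 7 mm. Inside, a wooden insert with round pockets, its top 21 mm above the bench. The open lid rises 140 mm above the bench behind the insert, its knob to 170 mm.
- weight_case_lid (a joint): Hinge of the case's lid, rad: 0 closed, 1.83 (105 degrees) open on its stop, leaning back. Let go before the vertical it falls shut; past the vertical its slight friction may hold it short of the stop, so take it all the way (1.75 or more). Lid 0.18 kg; lifting needs 1 to 2 N at the knob.
- lid_knob (a point): Centre of the brass ball knob (16 mm dia) at the middle of the lid's front edge, 24 mm in front of the lid's front face on an 8 mm thick stem. Closed it is 56 mm above the bench; it moves with the lid on a circle of 125 mm radius about the hinge line.
- lid_hinge (a point): Middle of the lid's hinge line, 43 mm above the bench at the back of the case; the line runs along the case's y. The opening lid turns the knob up and then back, towards the case's +x.
- jar: Round sample jar with a blue screw lid, 49 mm dia, 58 mm high, 0.12 kg. Origin: centre of its underside, z up. At the start it stands on the closed lid of the case. The bench nearest the robot, between case and balance, is bare.
- weight_100_1: The largest brass weight in the case: cylinder of 24 mm dia up to 23 mm from its foot, then tapering to a knob, 37 mm high in all, 0.1 kg. Origin: centre of its underside, z up. Stands in a pocket on a felt pad 16 mm above the bench, so its straight side shows for 18 mm above the insert; lift straight up. At least 40 mm free on either side along the case's y.
- balance: Bench balance, fixed: white housing 200 x 170 mm, top 42 mm above the bench. Origin: centre of its underside; x from front to back, z up; its front faces the robot's right, like the case's. A white display head (130 mm wide) on a rear column hangs over the pan from 15 mm behind the pan's centre backwards, 140 to 176 mm above the bench, so the tool must reach the pan's middle tilted, leaning towards the front.
- pan_centre (a point): Centre of the top of the balance's round steel pan (90 mm dia, does not move), 52 mm above the bench; axes as the balance.
- cal_key (a joint): Blue push key of the balance, m: 0 released, 0.006 fully down. A spring returns it; fully down takes 4 N.
- cal_key_top (a point): Centre of the top face of the blue key (24 mm dia) on the balance's housing, 83 mm in front of the pan's centre. Pressed straight down.
- weight_200_0: Bystander: brass weight 30 mm dia, 46 mm high, standing on the bench outside the case. Origin: centre of its underside.
- weight_50: Bystander: brass weight 19 mm dia, 29 mm high, standing on the bench outside the case. Origin: centre of its underside.
- weight_20_3: Bystander: small brass weight 14 mm dia, 22 mm high, in a pocket of the case. Origin: centre of its underside.
- weight_20_4: Bystander: small brass weight 14 mm dia, 22 mm high, in a pocket of the case. Origin: centre of its underside.
- crucible_1: Bystander: white porcelain crucible 42 mm dia, 36 mm high, on the bench. Origin: centre of its underside.
- beaker_50: Bystander: glass beaker 46 mm dia, 58 mm high, on the bench between case and balance, towards the back. Origin: centre of its underside.

How it is judged:
By the outcome, as a careful person would: the job done as asked, in the order asked, and still so for the second after the job is handed in, with the robot touching nothing.
It also fails if it takes over 72 s, if anything falls off the work surface, if the arm or the gripper's body presses on something with over 40 N, if the wrist force passes 120 N, or if a joint passes its speed limit or range.

## Working session

There is one attempt and no reset: what is moved stays moved. The work goes in short steps, Python scripts to look and compute and a shell command to move; the robot and the scene stay as the last step left them, time stands still between calls to the robot, and variables do not carry over. Pictures are saved under pics/ and viewed, about 8 in all and at most 12, crops included, and the job is handed in when it is done.

```bash
mkdir -p pics
cat > h.py <<'E'
import numpy as np, cv2
from plant import r
from scipy.spatial.transform import Rotation as R
def snap(n,name=None):
    s=r.get_state(); d=r.snapshot(n)
    if 'T_tool_cam' in d:
        T=np.eye(4);T[:3,:3]=R.from_quat(s['eef_rot']).as_matrix();T[:3,3]=s['tool_pos'];T=T@np.array(d['T_tool_cam'])
        d['origin']=T[:3,3];d['rotation']=T[:3,:3]
    if name: cv2.imwrite('pics/'+name+'.png',d['img'][:,:,::-1])
    return d
def ray(d,rc):
    v=np.array([(rc[1]-d['cx'])/d['fx'],-(rc[0]-d['cy'])/d['fy'],-1.]);R_=np.array(d['rotation'])
    if R_.size==4: R_=R.from_quat(R_).as_matrix()
    return np.array(d['origin']),R_@v
def at(d,rc,z):
    o,v=ray(d,rc);return o+v*(z-o[2])/v[2]
def pt(label,cam,d,z):
    L=r.spot_point(label,cam)
    return [(round(l['confidence'],2),np.round(l['location']).tolist(),at(d,l['location'],z).round(4).tolist()) for l in L[:2]]
Z=dict(jar=.069,lid_knob=.056,lid_hinge=.043,weight_case=0,balance=0,pan_centre=.052,cal_key_top=.046,weight_200_0=0,weight_50=0,crucible_1=0,beaker_50=0)
E
python3 - <<'E'
from h import *
s=r.get_state();print({k:np.round(v,3).tolist() for k,v in s.items()});print(R.from_quat(s['eef_rot']).as_matrix().round(3))
for c in('scene','top'):
    d=snap(c,c+'0');print(c,{k:np.round(v,3).tolist() for k,v in d.items() if k!='img'})
    for l in Z: print(l,pt(l,c,d,Z[l]))
E
```

```text
{'clock': 0.0, 'q': [1.377, 0.69, -0.194, 1.566, 0.157, 0.903, -0.215], 'qd': [-0.001, 0.001, 0.0, -0.002, 0.0, 0.001, 0.001], 'joint_torque': [0.0, -52.757, -1.268, -15.343, -0.053, 0.006, 0.0], 'tool_pos': [0.141, -0.608, 0.238], 'eef_rot': [0.994, 0.114, -0.0, -0.001], 'contact_force': [-0.971, 0.004, 0.489], 'moment': [-0.005, -0.01, 0.04], 'opening': 0.999}
[[ 0.974  0.226 -0.001]
 [ 0.226 -0.974  0.002]
 [-0.    -0.002 -1.   ]]
scene {'fx': 377.869, 'fy': 377.869, 'cx': 324.11, 'cy': 192.148, 'origin': [-0.055, 0.424, 0.728], 'rotation': [-0.198, 0.367, 0.793, -0.444]}
jar [(0.62, [193.0, 400.0], [0.4841, -0.1575, 0.069])]
lid_knob [(0.62, [178.0, 418.0], [0.5182, -0.2556, 0.056])]
lid_hinge [(0.58, [189.0, 374.0], [0.5554, -0.1281, 0.043])]
weight_case [(0.83, [200.0, 389.0], [0.5321, -0.1725, 0.0])]
balance [(0.62, [239.0, 262.0], [0.5855, 0.2049, 0.0])]
pan_centre [(0.74, [223.0, 258.0], [0.5921, 0.2076, 0.052])]
cal_key_top [(0.62, [217.0, 296.0], [0.5669, 0.1136, 0.046])]
weight_200_0 [(0.53, [204.0, 457.0], [0.4171, -0.3279, 0.0]), (0.25, [201.0, 390.0], [0.5286, -0.1733,
[... 402 characters left out ...]
.1612, 0.069])]
lid_knob [(0.55, [228.0, 399.0], [0.496, -0.2363, 0.056]), (0.26, [209.0, 368.0], [0.5614, -0.131, 0.056])]
lid_hinge [(0.56, [209.0, 366.0], [0.5623, -0.1249, 0.043])]
weight_case [(0.6, [218.0, 379.0], [0.5323, -0.1749, 0.0])]
balance [(0.84, [208.0, 274.0], [0.574, 0.2053, 0.0])]
pan_centre [(0.9, [204.0, 270.0], [0.5819, 0.2098, 0.052])]
cal_key_top [(0.44, [215.0, 291.0], [0.5448, 0.1366, 0.046])]
weight_200_0 [(0.53, [252.0, 426.0], [0.412, -0.3422, 0.0])]
weight_50 [(0.36, [185.0, 228.0], [0.6597, 0.3722, 0.0])]
crucible_1 [(0.5, [241.0, 240.0], [0.4543, 0.3282, 0.0]), (0.41, [204.0, 270.0], [0.5873, 0.22, 0.0])]
beaker_50 [(0.54, [165.0, 328.0], [0.7298, 0.004, 0.0])]
```

```bash
python3 -c "
import cv2,numpy as np
a=cv2.imread('pics/scene0.png');b=cv2.imread('pics/top0.png')
cv2.imwrite('pics/both0.png',cv2.resize(np.vstack([a,b]),(480,600)))"
```

```text
(no output)
```

View pics/top0.png

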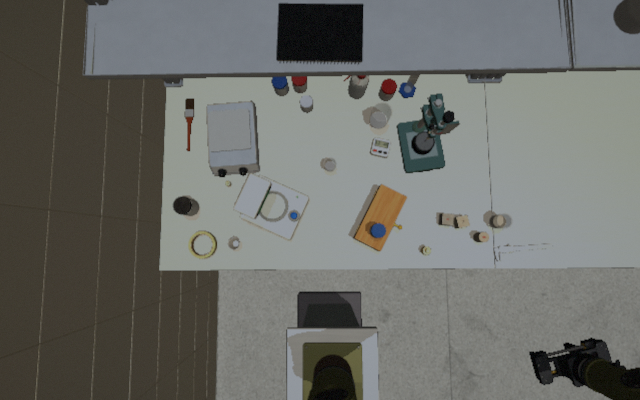

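View pics/scene0.png

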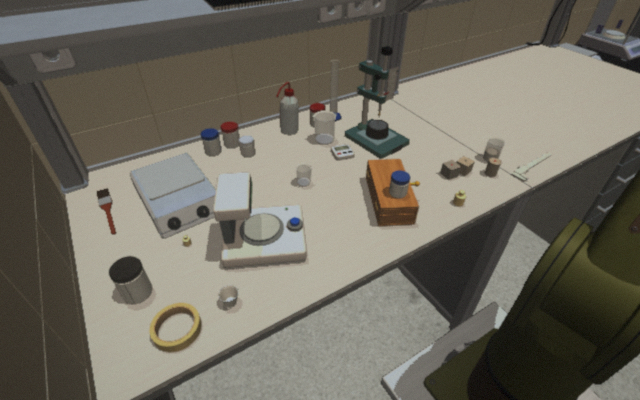

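```bash
python3 -m jog '[{"translation":[0,0,-0.2],"twist":-1,"claw":100},{"translation":[0,0,-0.2],"twist":-1,"claw":100},{"translation":[0,0,-0.2],"twist":-1,"claw":100},{"translation":[0,0,-0.2],"twist":-1,"claw":100},{"translation":[0,0,-0.2],"twist":-1,"claw":100},{"translation":[0,0,0],"twist":-1,"claw":100},{"translation":[0,0,0],"twist":-1,"claw":100},{"translation":[0,0,0],"twist":-1,"claw":100},{"translation":[0,0,0],"twist":-0.67,"claw":100}]'
python3 -m jog '[{"translation":[0.95,0.21,0],"twist":0,"claw":100},{"translation":[0.95,0.21,0],"twist":0,"claw":100},{"translation":[0.95,0.21,0],"twist":0,"claw":100},{"translation":[0.95,0.21,0],"twist":0,"claw":100},{"translation":[0.95,0.21,0],"twist":0,"claw":100},{"translation":[0.95,0.21,0],"twist":0,"claw":100},{"translation":[0.95,0.21,0],"twist":0,"claw":100},{"translation":[0.95,0.21,0],"twist":0,"claw":100},{"translation":[0.95,0.21,0],"twist":0,"claw":100},{"translation":[0.95,0.21,0],"twist":0,"claw":100},{"translation":[0.95,0.21,0],"twist":0,"claw":100},{"translation":[0.95,0.21,0],"twist":0,"claw":100},{"translation":[0,0,0],"twist":0,"claw":100},{"translation":[0,0,0],"twist":0,"claw":100}]'
python3 - <<'E'
from h import *
s=r.get_state();print(s['tool_pos'].round(4) if hasattr(s['tool_pos'],'round') else s['tool_pos'],s['q']);M=R.from_quat(s['eef_rot']).as_matrix();print(M.round(3))
d=snap('wrist','w1');print(d['T_tool_cam'],d['fx'])
for l in Z:
  p=pt(l,'wrist',d,Z[l])
  if p:print(l,p)
E
```

```text
clock: 1.95
tool_pos: [0.141, -0.6089, 0.2788]
eef_rot: [0.842, 0.54, -0.0, 0.0]
contact_force: [0.1, 1.4, -0.1]
opening: 1.001
clock: 3.12
tool_pos: [0.4265, -0.2354, 0.2791]
eef_rot: [0.841, 0.54, 0.001, 0.0]
contact_force: [-0.4, -0.3, 0.4]
opening: 1.006
[ 0.4265 -0.2354  0.2791] [ 0.72612028  0.48183687 -0.47854126  1.90952069  0.29560797  0.8184079
 -0.338633  ]
[[ 0.416  0.909  0.001]
 [ 0.909 -0.416  0.   ]
 [ 0.001  0.001 -1.   ]]
[[ 5.19566271e-04  9.58150404e-01  2.86264797e-01  7.47942801e-02]
 [ 9.99999862e-01 -4.76620178e-04 -2.19700026e-04  2.98751274e-04]
 [-7.40660901e-05  2.86264871e-01 -9.58150519e-01 -1.45884348e-01]
 [ 0.00000000e+00  0.00000000e+00  0.00000000e+00  1.00000000e+00]] 326.1851378508611
jar [(0.83, [76.0, 342.0], [0.4892, -0.1536, 0.069])]
lid_knob [(0.93, [142.0, 378.0], [0.5001, -0.2339, 0.056])]
lid_hinge [(0.76, [22.0, 395.0], [0.5633, -0.1273, 0.043])]
weight_case [(0.71, [77.0, 379.0], [0.5363, -0.1708, 0.0])]
weight_200_0 [(0.73, [227.0, 346.0], [0.4212, -0.3348, 0.0])]
weight_50 [(0.69, [228.0, 344.0], [0.4186, -0.3345, 0.0])]
crucible_1 [(0.43, [144.0, 379.0], [0.5066, -0.247, 0.0])]
```

View pics/w1.png

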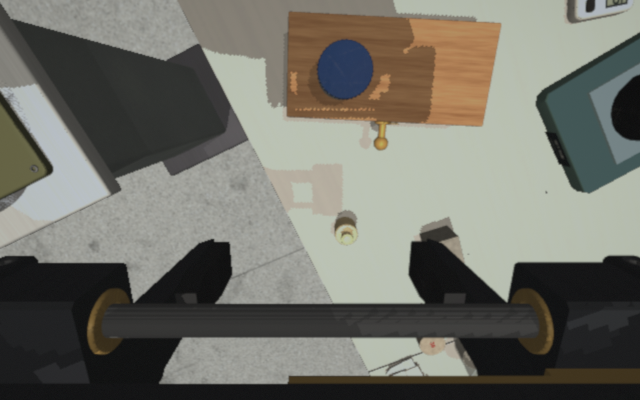

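Run:
```python
from h import *
d=snap('wrist')
P=[at(d,rc,z) for rc,z in [((12,288),.069),((22,500),.069)]]
v=P[1]-P[0];print(P,np.linalg.norm(v),np.degrees(np.arctan2(v[1],v[0]))+90)
Q=[at(d,rc,0.042) for rc in [(117,288),(126,483)]]
v=Q[1]-Q[0];print(Q,np.linalg.norm(v),np.degrees(np.arctan2(v[1],v[0]))+90)
for rc in [(142,381)]: print(at(d,rc,.056))
L=r.spot_in('jar','wrist');print(L[:1]); b=L[0]['rect']; print('jar top centre',at(d,((40+98)/2,345),.127))
```

```text
[array([ 0.46354629, -0.08163772,  0.069     ]), array([ 0.64786721, -0.17694351,  0.069     ])] 0.2075027578885948 62.65812309724261
[array([ 0.41647297, -0.17022135,  0.042     ]), array([ 0.61488989, -0.27352707,  0.042     ])] 0.22369922998951167 62.496271996164126
[ 0.50029666 -0.23851431  0.056     ]
[{'rect': [318.0, 36.9, 369.7, 99.9], 'confidence': 0.65}]
jar top centre [ 0.48705063 -0.15522938  0.127     ]
```

```bash
python3 -m jog '[{"translation":[0,0,0],"twist":0.47,"claw":100},{"translation":[0.8,0.14,0],"twist":0,"claw":100},{"translation":[0.8,0.14,0],"twist":0,"claw":100},{"translation":[0.87,0.145,0],"twist":0,"claw":100},{"translation":[0,0,0.8],"twist":0,"claw":100},{"translation":[0,0,0.8],"twist":0,"claw":100},{"translation":[0,0,0.8],"twist":0,"claw":100},{"translation":[0,0,0.8],"twist":0,"claw":100},{"translation":[0,0,0.8],"twist":0,"claw":100},{"translation":[0,0,0.4],"twist":0,"claw":100},{"translation":[0,0,0.35],"twist":0,"claw":100},{"translation":[0,0,0],"twist":0,"claw":100},{"translation":[0,0,0],"twist":0,"claw":100},{"translation":[0,0,0],"twist":0,"claw":100}]' 15
python3 -m jog '[{"translation":[0,0,0],"twist":0,"claw":0},{"translation":[0,0,0],"twist":0,"claw":0},{"translation":[0,0,0],"twist":0,"claw":0},{"translation":[0,0,0],"twist":0,"claw":0},{"translation":[0,0,0],"twist":0,"claw":0},{"translation":[0,0,0],"twist":0,"claw":0},{"translation":[0,0,0],"twist":0,"claw":0},{"translation":[0,0,0],"twist":0,"claw":0},{"translation":[0,0,0],"twist":0,"claw":0},{"translation":[0,0,0],"twist":0,"claw":0}]' 15
```

```text
clock: 4.98
tool_pos: [0.4865, -0.1584, 0.0895]
eef_rot: [0.856, 0.517, 0.001, 0.0]
contact_force: [-0.3, -0.3, 0.2]
opening: 1.0
clock: 5.82
tool_pos: [0.4857, -0.1583, 0.0888]
eef_rot: [0.856, 0.517, -0.0, 0.0]
contact_force: [-0.5, 0.1, 2.0]
opening: 0.531
```

```bash
python3 -m jog '[{"translation":[0,0,-0.5],"twist":0,"claw":0},{"translation":[0,0,-0.5],"twist":0,"claw":0},{"translation":[0.57,-0.557,0],"twist":0,"claw":0},{"translation":[0.57,-0.557,0],"twist":0,"claw":0},{"translation":[0.57,-0.557,0],"twist":0,"claw":0},{"translation":[0.57,-0.557,0],"twist":0,"claw":0},{"translation":[0.57,-0.557,0],"twist":0,"claw":0},{"translation":[0.57,-0.557,0],"twist":0,"claw":0},{"translation":[0,0,0],"twist":0,"claw":0},{"translation":[0,0,0.6],"twist":0,"claw":0},{"translation":[0,0,0.6],"twist":0,"claw":0},{"translation":[0,0,0.6],"twist":0,"claw":0},{"translation":[0,0,0.5],"twist":0,"claw":0},{"translation":[0,0,0.25],"twist":0,"claw":0},{"translation":[0,0,0.12],"twist":0,"claw":0},{"translation":[0,0,0],"twist":0,"claw":0},{"translation":[0,0,0],"twist":0,"claw":0}]'
python3 - <<'E'
from h import *
s=r.get_state();print(s['tool_pos'],s['contact_force'])
d=snap('scene','s2');cv2.imwrite('pics/s2c.png',cv2.resize(d['img'][120:300,220:480,::-1],None,fx=2.5,fy=2.5))
E
```

```text
clock: 7.23
tool_pos: [0.4332, 0.0242, 0.042]
eef_rot: [0.856, 0.517, -0.003, -0.0]
contact_force: [-0.2, 1.0, -0.2]
opening: 0.528
[0.43319403 0.02423131 0.04200846] [-0.18784144  0.96843009 -0.21437414]
```

View pics/s2c.png

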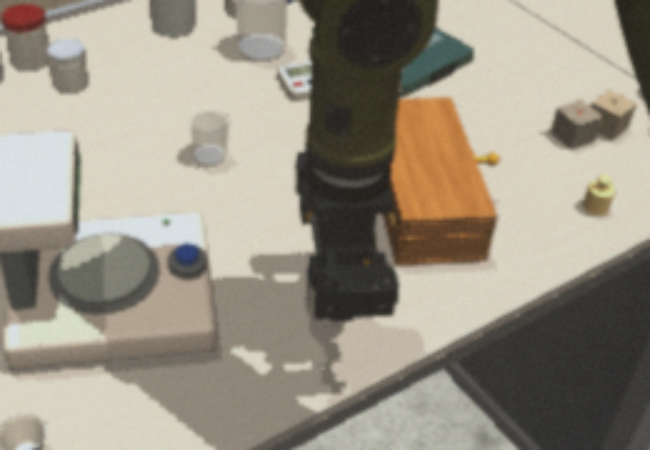

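```bash
python3 -m jog '[{"translation":[0,0,0.2],"twist":0,"claw":0},{"translation":[0,0,0.1],"twist":0,"claw":0},{"translation":[0,0,0],"twist":0,"claw":0},{"translation":[0,0,0],"twist":0,"claw":0}]'; python3 -c "
from h import *
s=r.get_state();print(s['tool_pos'],s['q'].round(2),R.from_quat(s['eef_rot']).as_matrix().round(3))"
```

```text
clock: 7.62
tool_pos: [0.4333, 0.0238, 0.036]
eef_rot: [0.856, 0.517, -0.003, 0.0]
contact_force: [-0.6, -1.3, -0.9]
opening: 0.528
[0.43329189 0.02378638 0.03597481] [-0.13  0.88 -0.05  2.26  1.4   0.04 -2.05] [[ 0.465  0.885 -0.005]
 [ 0.885 -0.465 -0.004]
 [-0.006 -0.002 -1.   ]]
```

```bash
python3 -m jog '[{"translation":[0,0,-0.5],"twist":0,"claw":0},{"translation":[0.48,0.28,0],"twist":0,"claw":0},{"translation":[0.48,0.28,0],"twist":0,"claw":0},{"translation":[0.48,0.29,0],"twist":0,"claw":0},{"translation":[0,0,0],"twist":0,"claw":0},{"translation":[0,0,0],"twist":0,"claw":0}]';python3 -m jog '[{"translation":[0,0,0.4],"twist":0,"claw":0},{"translation":[0,0,0.3],"twist":0,"claw":0},{"translation":[0,0,0],"twist":0,"claw":0},{"translation":[0,0,0],"twist":0,"claw":0}]'; python3 -c "
from h import *
s=r.get_state();print(s['tool_pos'],s['q'].round(2),s['contact_force'])"
```

```text
clock: 8.12
tool_pos: [0.4914, 0.0596, 0.0525]
eef_rot: [0.856, 0.516, -0.002, 0.0]
contact_force: [-0.3, -0.1, -0.9]
opening: 0.525
clock: 8.45
tool_pos: [0.4894, 0.0581, 0.0241]
eef_rot: [0.856, 0.517, -0.004, 0.001]
contact_force: [-0.9, -0.4, -1.3]
opening: 0.53
[0.4894147  0.05807206 0.02413052] [ 0.01  0.93 -0.36  2.08  1.06  0.34 -1.74] [-0.85866285 -0.42570063 -1.27706293]
```

```bash
python3 -m jog '[{"translation":[0,0,0.06],"twist":0,"claw":0},{"translation":[0,0,0.05],"twist":0,"claw":0},{"translation":[0,0,0],"twist":0,"claw":0},{"translation":[0,0,0],"twist":0,"claw":0}]'; python3 -c "
from h import *
s=r.get_state();print(s['tool_pos'],s['contact_force'])"
```

```text
clock: 8.78
tool_pos: [0.4911, 0.0587, 0.0201]
eef_rot: [0.856, 0.517, -0.002, 0.001]
contact_force: [0.3, -0.7, -1.7]
opening: 0.531
[0.49109504 0.05872596 0.02012089] [ 0.28681983 -0.71439973 -1.70601049]
```

```bash
python3 -m jog '[{"translation":[0,0,0],"twist":0,"claw":100},{"translation":[0,0,0],"twist":0,"claw":100},{"translation":[0,0,0],"twist":0,"claw":100},{"translation":[0,0,0],"twist":0,"claw":100},{"translation":[0,0,0],"twist":0,"claw":100},{"translation":[0,0,-0.5],"twist":0,"claw":100},{"translation":[0,0,-0.8],"twist":0,"claw":100},{"translation":[0,0,-0.8],"twist":0,"claw":100},{"translation":[0,0,-0.8],"twist":0,"claw":100},{"translation":[0,0,-0.8],"twist":0,"claw":100},{"translation":[-0.811,0.451,0],"twist":0,"claw":100},{"translation":[-0.811,0.451,0],"twist":0,"claw":100},{"translation":[-0.811,0.451,0],"twist":0,"claw":100},{"translation":[-0.811,0.451,0],"twist":0,"claw":100},{"translation":[-0.811,0.451,0],"twist":0,"claw":50},{"translation":[-0.811,0.451,0],"twist":0,"claw":50},{"translation":[-0.811,0.451,0],"twist":0,"claw":50},{"translation":[-0.811,0.451,0],"twist":0,"claw":50},{"translation":[0,0,0],"twist":0,"claw":50},{"translation":[0,0,0],"twist":0,"claw":50}]'
python3 - <<'E'
from h import *
s=r.get_state();print(s['tool_pos']);M=R.from_quat(s['eef_rot']).as_matrix()
d=snap('wrist','w3')
for i in range(2):
  for l in ('lid_knob','lid_hinge','weight_case'):
    p=pt(l,'wrist',d,Z[l]);print(l,p)
    if p:print(M.T@(np.array(p[0][2])-s['tool_pos'])/.04)
  d=snap('wrist')
d=snap('scene')
print(pt('jar','scene',d,0))
E
```

```text
clock: 10.45
tool_pos: [0.4973, -0.2402, 0.1685]
eef_rot: [0.858, 0.514, -0.003, 0.001]
contact_force: [0.4, 0.7, 0.1]
opening: 0.574
[ 0.49725007 -0.24017738  0.16854674]
lid_knob [(0.96, [189.0, 322.0], [0.5019, -0.2364, 0.056]), (0.2, [98.0, 318.0], [0.5326, -0.1718, 0.056])]
[0.15404866 0.05909388 2.81281698]
lid_hinge [(0.72, [24.0, 320.0], [0.5582, -0.1259, 0.043])]
[ 3.25566279e+00 -7.36366664e-04  3.12022164e+00]
weight_case [(0.89, [96.0, 319.0], [0.5339, -0.1706, 0.0]), (0.2, [25.0, 321.0], [0.5628, -0.1193, 0.0])]
[ 1.98987357 -0.00971999  4.20243439]
lid_knob [(0.84, [193.0, 323.0], [0.5023, -0.2348, 0.056])]
[0.19404202 0.04906985 2.81259347]
lid_hinge [(0.67, [28.0, 321.0], [0.5585, -0.1228, 0.043])]
[ 3.32755551 -0.03063251  3.11982426]
weight_case [(0.81, [104.0, 325.0], [0.5359, -0.1737, 0.0])]
[1.94506962 0.07089518 4.20265903]
[(0.77, [241.0, 327.0], [0.4914, 0.0659, 0.0])]
```

View pics/w3.png

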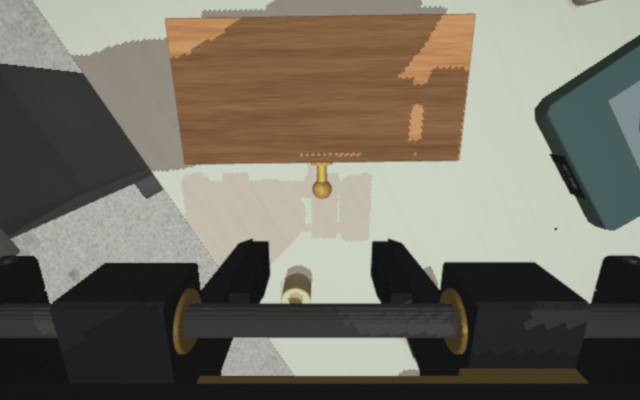

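```bash
python3 -m jog '[{"translation":[0.17,0.05,0.7],"twist":0,"claw":50},{"translation":[0,0,0.8],"twist":0,"claw":50},{"translation":[0,0,0.8],"twist":0,"claw":50},{"translation":[0,0,0.5],"twist":0,"claw":50},{"translation":[0,0,0.31],"twist":0,"claw":50},{"translation":[0,0,0],"twist":0,"claw":50},{"translation":[0,0,0],"twist":0,"claw":50},{"translation":[0,0,0],"twist":0,"claw":0},{"translation":[0,0,0],"twist":0,"claw":0},{"translation":[0,0,0],"twist":0,"claw":0},{"translation":[0,0,0],"twist":0,"claw":0},{"translation":[0,0,0],"twist":0,"claw":0},{"translation":[0,0,0],"twist":0,"claw":0},{"translation":[0,0,0],"twist":0,"claw":0}]' 15
python3 - <<'E'
import numpy as np
t=np.radians(np.linspace(0,105,15));a=np.arctan2(.013,-.124)-t;r=.1247
x=r*np.cos(a)/.04;z=-r*np.sin(a)/.04
print(np.c_[np.diff(x),np.diff(z)].round(3).tolist())
E
```

```text
clock: 12.17
tool_pos: [0.5027, -0.2329, 0.0453]
eef_rot: [0.856, 0.517, -0.002, 0.001]
contact_force: [-1.6, -0.2, 6.1]
opening: 0.159
[[0.069, -0.402], [0.121, -0.389], [0.171, -0.37], [0.218, -0.345], [0.261, -0.314], [0.299, -0.277], [0.333, -0.235], [0.361, -0.19], [0.383, -0.141], [0.398, -0.09], [0.406, -0.037], [0.407, 0.016], [0.402, 0.069], [0.389, 0.121]]
```

```bash
python3 -m jog '[{"translation":[0.069,0,-0.402],"twist":0,"claw":0},{"translation":[0.121,0,-0.389],"twist":0,"claw":0},{"translation":[0.171,0,-0.37],"twist":0,"claw":0},{"translation":[0.218,0,-0.345],"twist":0,"claw":0},{"translation":[0.261,0,-0.314],"twist":0,"claw":0},{"translation":[0.299,0,-0.277],"twist":0,"claw":0},{"translation":[0.333,0,-0.235],"twist":0,"claw":0},{"translation":[0,0,0],"twist":0,"claw":0}]'
python3 - <<'E'
from h import *
s=r.get_state();print(s['tool_pos'],s['contact_force'],s['opening'])
d=snap('scene','s4');cv2.imwrite('pics/s4c.png',cv2.resize(d['img'][100:300,260:480,::-1],None,fx=2.5,fy=2.5))
E
```

```text
clock: 12.83
tool_pos: [0.5314, -0.1774, 0.1402]
eef_rot: [0.855, 0.518, -0.002, 0.002]
contact_force: [-5.5, -1.8, 7.3]
opening: 0.164
[ 0.53142132 -0.17737964  0.14017237] [-5.54426508 -1.84508837  7.26525013] 0.1637816654877923
```

View pics/s4c.png

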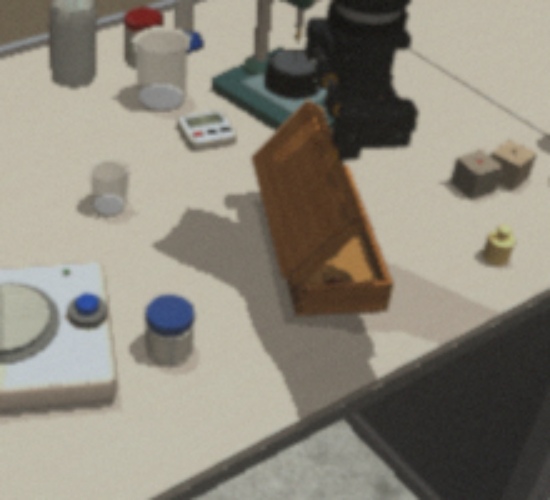

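```bash
python3 -m jog '[{"translation":[0.361,0,-0.19],"twist":0,"claw":0},{"translation":[0.383,0,-0.141],"twist":0,"claw":0},{"translation":[0.398,0,-0.09],"twist":0,"claw":0},{"translation":[0.406,0,-0.037],"twist":0,"claw":0},{"translation":[0.407,0,0.016],"twist":0,"claw":0},{"translation":[0.402,0,0.069],"twist":0,"claw":0},{"translation":[0.3,0,0.09],"twist":0,"claw":0},{"translation":[0,0,0],"twist":0,"claw":0},{"translation":[0,0,0],"twist":0,"claw":0}]'
python3 - <<'E'
from h import *
s=r.get_state();print(s['tool_pos'],s['contact_force'],s['opening'])
M=R.from_quat(s['eef_rot']).as_matrix();v=s['tool_pos']-.0*M[:,2]-np.array([.558,-.125,.043]);p=[v@M[:,0],v[2]+.012];print(p,180-6-np.degrees(np.arctan2(p[1],p[0])))
E
```

```text
clock: 13.63
tool_pos: [0.5804, -0.0828, 0.1489]
eef_rot: [0.855, 0.518, -0.001, -0.0]
contact_force: [-4.5, 4.9, 6.2]
opening: 0.165
[ 0.58038777 -0.08279215  0.14893635] [-4.47171515  4.94870432  6.15495544] 0.16454454848742894
[np.float64(0.04765217250858597), np.float64(0.1179363481637323)] 106.00116725274259
```

```bash
python3 -m jog '[{"translation":[0.08,0,0.03],"twist":0,"claw":0},{"translation":[0.05,0,0.02],"twist":0,"claw":0},{"translation":[0,0,0],"twist":0,"claw":0},{"translation":[0,0,0],"twist":0,"claw":0}]'
python3 -m jog '[{"translation":[0,0,0],"twist":0,"claw":40},{"translation":[0,0,0],"twist":0,"claw":40},{"translation":[0,0,0],"twist":0,"claw":40},{"translation":[0,0,0],"twist":0,"claw":40},{"translation":[0,0,-0.5],"twist":0,"claw":40},{"translation":[0,0,-0.8],"twist":0,"claw":40},{"translation":[0,0,-0.7],"twist":0,"claw":40},{"translation":[-0.8,0,0],"twist":0,"claw":60},{"translation":[-0.8,0,0],"twist":0,"claw":60},{"translation":[-0.8,0,0],"twist":0,"claw":60},{"translation":[-0.8,0,0],"twist":0,"claw":60},{"translation":[-0.8,0,0],"twist":0,"claw":60},{"translation":[0,0,0],"twist":0,"claw":60},{"translation":[0,0,0],"twist":0,"claw":60}]'
python3 - <<'E'
from h import *
s=r.get_state();print(s['tool_pos']);M=R.from_quat(s['eef_rot']).as_matrix()
a=snap('scene')
print(pt('lid_knob','scene',a,.16),pt('lid_hinge','scene',a,.043))
d=snap('wrist');T='weight_100_1'
for l in (T,'weight_20_3','lid_knob'):
    p=pt(l,'wrist',d,.16 if 'knob' in l else .016);print(l,p)
    if p:print(M.T@(np.array(p[0][2])-s['tool_pos'])/.04)
cv2.imwrite('pics/w5.png',np.hstack([cv2.resize(d['img'][:,:,::-1],(480,300)),cv2.resize(a['img'][80:280,260:473,::-1],(320,300))]))
E
```

```text
clock: 13.97
tool_pos: [0.5818, -0.0801, 0.1477]
eef_rot: [0.856, 0.517, -0.002, 0.0]
contact_force: [-6.2, 2.9, 9.7]
opening: 0.167
clock: 15.13
tool_pos: [0.5069, -0.2259, 0.2269]
eef_rot: [0.858, 0.514, -0.003, 0.002]
contact_force: [0.6, 0.9, 0.4]
opening: 0.601
[ 0.50694676 -0.2258554   0.22685163]
[(0.93, [155.0, 361.0], [0.5803, -0.0905, 0.16])] [(0.98, [187.0, 374.0], [0.5629, -0.1352, 0.043])]
weight_100_1 [(0.79, [118.0, 294.0], [0.5116, -0.1576, 0.016])]
[ 1.59277076 -0.70023358  5.26161028]
weight_20_3 [(0.67, [119.0, 374.0], [0.5862, -0.1983, 0.016]), (0.65, [117.0, 353.0], [0.5677, -0.1863, 0.016])]
[1.57304326 1.42418212 5.26155694]
lid_knob []
```

View pics/w5.png

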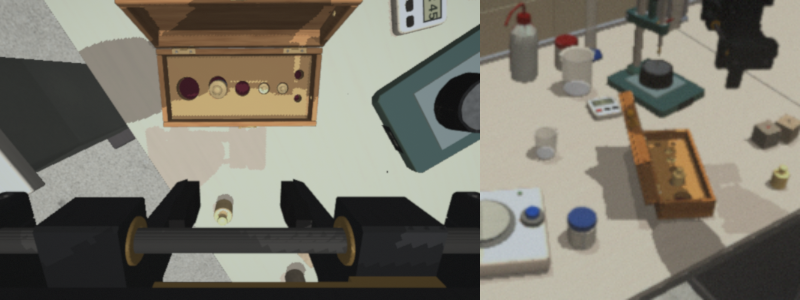

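```bash
python3 -m jog '[{"translation":[0.7,-0.35,0.5],"twist":0,"claw":45},{"translation":[0.7,-0.35,0.6],"twist":0,"claw":45},{"translation":[0,0,0.7],"twist":0,"claw":45},{"translation":[0,0,0.7],"twist":0,"claw":45},{"translation":[0,0,0],"twist":0,"claw":45},{"translation":[0,0,0],"twist":0,"claw":45}]'
python3 - <<'E'
from h import *
s=r.get_state();print(s['tool_pos'],s['q'].round(2));M=R.from_quat(s['eef_rot']).as_matrix()
for i in range(2):
  d=snap('wrist','w6')
  p=pt('weight_100_1','wrist',d,.016);print(p)
  if p:print(M.T@(np.array(p[0][2])-s['tool_pos'])/.04)
  print(r.spot_in('weight_100_1','wrist')[:1])
E
```

```text
clock: 15.98
tool_pos: [0.5087, -0.1602, 0.1264]
eef_rot: [0.856, 0.517, -0.003, 0.0]
contact_force: [0.1, -0.0, -0.3]
opening: 0.449
[ 0.50869234 -0.16016156  0.1264058 ] [ 0.6   0.82 -0.66  1.92  0.79  0.69 -1.03]
[(0.59, [194.0, 320.0], [0.5097, -0.1581, 0.016])]
[0.07261228 0.00477763 2.75978187]
[{'rect': [304.3, 180.3, 339.0, 216.7], 'confidence': 0.59}]
[(0.84, [196.0, 316.0], [0.5081, -0.1602, 0.016])]
[ 0.00753597 -0.00623035  2.76016758]
[{'rect': [302.3, 180.3, 334.2, 217.6], 'confidence': 0.72}]
```

View pics/w6.png

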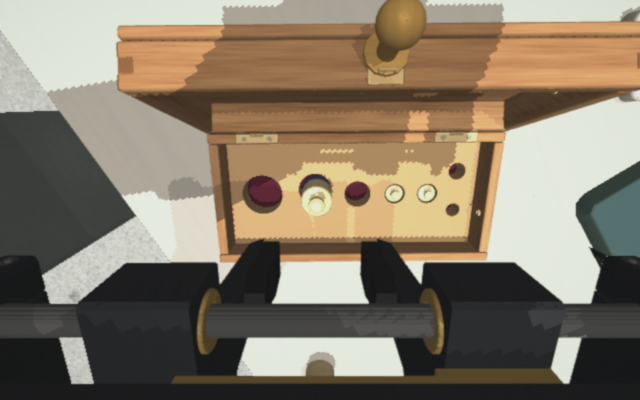

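```bash
python3 -m jog '[{"translation":[0,0,-0.5],"twist":-1,"claw":45},{"translation":[0,0,0],"twist":-1,"claw":45},{"translation":[0,0,0],"twist":-1,"claw":45},{"translation":[0,0,0],"twist":-1,"claw":45},{"translation":[0,0,0],"twist":-1,"claw":45},{"translation":[0,0,0],"twist":-1,"claw":45},{"translation":[0,0,0],"twist":-1,"claw":45},{"translation":[0,0,0],"twist":-1,"claw":45},{"translation":[0,0,0],"twist":-1,"claw":45},{"translation":[0,0,0],"twist":-1,"claw":45},{"translation":[0,0,0],"twist":-1,"claw":45},{"translation":[0,0,0],"twist":-1,"claw":45},{"translation":[0,0,0],"twist":-1,"claw":45},{"translation":[0,0,0],"twist":-1,"claw":45},{"translation":[0,0,0],"twist":-1,"claw":45}]'
python3 -m jog '[{"translation":[0,0,0],"twist":-1,"claw":45},{"translation":[0,0,0],"twist":-1,"claw":45},{"translation":[0,0,0],"twist":-1,"claw":45},{"translation":[0,0,0],"twist":-1,"claw":45},{"translation":[0,0,0],"twist":-1,"claw":45},{"translation":[0,0,0],"twist":-1,"claw":45},{"translation":[0,0,0],"twist":-1,"claw":45},{"translation":[0,0,0],"twist":-1,"claw":45},{"translation":[0,0,0],"twist":-1,"claw":45},{"translation":[0,0,0],"twist":-1,"claw":45},{"translation":[0,0,0],"twist":-1,"claw":45},{"translation":[0,0,0],"twist":-1,"claw":45},{"translation":[0,0,0],"twist":-1,"claw":45},{"translation":[0,0,0],"twist":-1,"claw":45},{"translation":[0,0,0],"twist":-1,"claw":45},{"translation":[0,0,0],"twist":0,"claw":45},{"translation":[0,0,0],"twist":0,"claw":45}]'
python3 - <<'E'
from h import *
s=r.get_state();M=R.from_quat(s['eef_rot']).as_matrix();print(s['tool_pos'],s['q'].round(2),M.round(3))
for i in range(2):
  d=snap('wrist','w7')
  p=pt('weight_100_1','wrist',d,.016);print(p)
  if p:print(M.T@(np.array(p[0][2])-s['tool_pos'])/.04)
  b=r.spot_in('weight_100_1','wrist')[:1];print(b)
E
```

```text
clock: 17.53
tool_pos: [0.5095, -0.1612, 0.1478]
eef_rot: [0.238, 0.971, -0.003, 0.0]
contact_force: [-0.1, 0.2, 0.1]
opening: 0.453
clock: 18.95
tool_pos: [0.5093, -0.1611, 0.1474]
eef_rot: [-0.515, 0.857, -0.001, -0.002]
contact_force: [0.1, 1.1, 0.1]
opening: 0.451
[ 0.50933115 -0.16107307  0.14736093] [ 0.88  1.07 -1.33  1.9   1.14  1.21  1.78] [[-0.469 -0.883 -0.002]
 [-0.883  0.469 -0.004]
 [ 0.005 -0.001 -1.   ]]
[(0.81, [193.0, 326.0], [0.5071, -0.1554, 0.016])]
[-0.11442621  0.11775158  3.28345489]
[{'rect': [308.8, 184.9, 336.5, 213.9], 'confidence': 0.81}]
[(0.95, [195.0, 323.0], [0.5101, -0.155, 0.016])]
[-0.15845618  0.0562184   3.28328504]
[{'rect': [307.7, 184.2, 336.1, 214.9], 'confidence': 0.88}]
```

```bash
python3 -m jog '[{"translation":[0.05,0.04,0.5],"twist":0,"claw":45},{"translation":[0,0,0.6],"twist":0,"claw":45},{"translation":[0,0,0.6],"twist":0,"claw":45},{"translation":[0,0,0.5],"twist":0,"claw":45},{"translation":[0,0,0.4],"twist":0,"claw":45},{"translation":[0,0,0.25],"twist":0,"claw":45},{"translation":[0,0,0.2],"twist":0,"claw":45},{"translation":[0,0,0],"twist":0,"claw":45},{"translation":[0,0,0],"twist":0,"claw":45}]' 20
python3 -m jog '[{"translation":[0,0,0],"twist":0,"claw":0},{"translation":[0,0,0],"twist":0,"claw":0},{"translation":[0,0,0],"twist":0,"claw":0},{"translation":[0,0,0],"twist":0,"claw":0},{"translation":[0,0,0],"twist":0,"claw":0},{"translation":[0,0,0],"twist":0,"claw":0}]' 20
```

```text
clock: 20.0
tool_pos: [0.5069, -0.1621, 0.0254]
eef_rot: [-0.517, 0.856, -0.001, -0.002]
contact_force: [0.3, -0.8, 0.3]
opening: 0.448
clock: 20.5
tool_pos: [0.5072, -0.1623, 0.0258]
eef_rot: [-0.517, 0.856, -0.002, -0.001]
contact_force: [-0.7, 0.1, 6.3]
opening: 0.254
```

```bash
python3 -m jog '[{"translation":[0,0,-0.3],"twist":0,"claw":0},{"translation":[0,0,-0.6],"twist":0,"claw":0},{"translation":[0,0,-0.8],"twist":0,"claw":0},{"translation":[0,0,-0.8],"twist":0,"claw":0},{"translation":[0,0,-0.8],"twist":0,"claw":0},{"translation":[0,0,-0.8],"twist":0,"claw":0},{"translation":[0,0,-0.8],"twist":0,"claw":0},{"translation":[0,0,-0.7],"twist":0,"claw":0},{"translation":[-0.76,0.32,0],"twist":0,"claw":0},{"translation":[-0.76,0.32,0],"twist":0,"claw":0},{"translation":[-0.76,0.32,0],"twist":0,"claw":0},{"translation":[-0.76,0.32,0],"twist":0,"claw":0},{"translation":[-0.76,0.32,0],"twist":0,"claw":0},{"translation":[-0.76,0.32,0],"twist":0,"claw":0},{"translation":[-0.76,0.32,0],"twist":0,"claw":0},{"translation":[-0.76,0.32,0],"twist":0,"claw":0},{"translation":[0,0,0],"twist":0,"claw":0},{"translation":[0,0,0],"twist":0,"claw":0}]'
python3 - <<'E'
from h import *
s=r.get_state();M=R.from_quat(s['eef_rot']).as_matrix();print(s['tool_pos'],s['opening'],s['q'].round(2),M.round(3))
for i in range(2):
  d=snap('wrist','w8')
  for l in('pan_centre','cal_key_top','weight_100_1'):
    p=pt(l,'wrist',d,Z.get(l,.24));print(l,p)
    if p:print(M.T@(np.array(p[0][2])-s['tool_pos'])/.04)
d=snap('top')
for l in('pan_centre','cal_key_top','balance'):print(pt(l,'top',d,Z[l]))
E
```

```text
clock: 22.0
tool_pos: [0.5291, 0.104, 0.2485]
eef_rot: [-0.519, 0.855, -0.001, -0.002]
contact_force: [0.1, -1.1, -0.6]
opening: 0.257
[0.52905692 0.10399169 0.24846904] 0.25667497507315873 [ 0.4   0.89 -1.33  1.78  0.92  1.26  1.47] [[-0.462 -0.887 -0.002]
 [-0.887  0.462 -0.004]
 [ 0.004  0.    -1.   ]]
pan_centre [(0.57, [165.0, 136.0], [0.6985, 0.005, 0.052])]
[ 0.21976459 -4.90033162  4.91247917]
cal_key_top [(0.69, [204.0, 322.0], [0.5437, 0.1363, 0.046])]
[-0.9064906   0.04785759  5.05800943]
weight_100_1 [(0.93, [260.0, 319.0], [0.5325, 0.1094, 0.24])]
[-0.16055125 -0.01396008  0.21106098]
pan_centre []
cal_key_top [(0.79, [207.0, 324.0], [0.5443, 0.1365, 0.046])]
[-0.91784958  0.03685888  5.05796184]
weight_100_1 [(0.79, [259.0, 318.0], [0.5332, 0.1044, 0.24]), (0.7, [167.0, 140.0], [0.5858, 0.0214, 0.24])]
[-0.05774164 -0.08718066  0.21148466]
[(0.9, [204.0, 269.0], [0.5837, 0.2133, 0.052])]
[(0.69, [205.0, 272.0], [0.5811, 0.2047, 0.046])]
[(0.95, [206.0, 277.0], [0.5816, 0.1944, 0.0])]
```

View pics/w8.png

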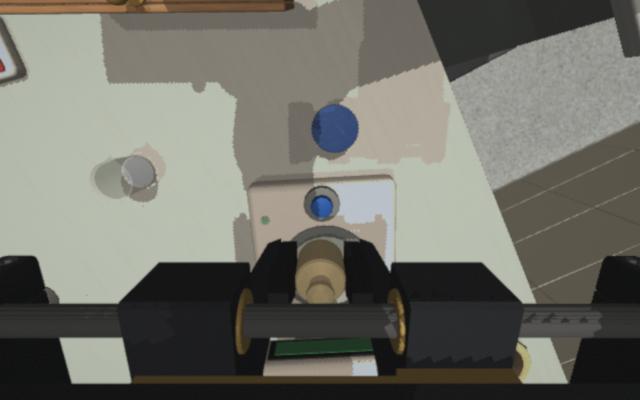

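Run:
```python
from h import *
s=r.get_state();M=R.from_quat(s['eef_rot']).as_matrix()
d=snap('wrist');g=d['img'][:,:,::-1];cv2.imwrite('pics/w9.png',cv2.resize(g[165:260,230:420],None,fx=4,fy=4,interpolation=cv2.INTER_CUBIC))
for rc in [(185,250),(178,394),(180,323)]: print(at(d,rc,.042),(M.T@(at(d,rc,.042)-s['tool_pos'])/.04).round(2))
```

```text
[0.60563709 0.07801765 0.042     ] [-0.39 -1.95  5.14]
[0.46087138 0.14525031 0.042     ] [-0.19  2.04  5.14]
[0.53125963 0.11074733 0.042     ] [-0.25  0.08  5.14]
```

View pics/w9.png

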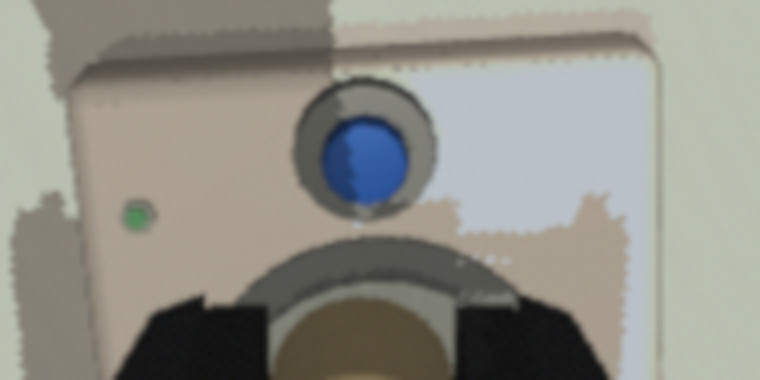

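```bash
python3 -m jog '[{"translation":[0,0,0],"twist":-0.35,"claw":0},{"translation":[-0.6,0,0],"twist":0,"claw":0},{"translation":[-0.6,0,0],"twist":0,"claw":0},{"translation":[-0.6,0,0],"twist":0,"claw":0},{"translation":[-0.4,0,0],"twist":0,"claw":0},{"translation":[0,0,0],"twist":0,"claw":0},{"translation":[0,0,0],"twist":0,"claw":0}]'
python3 - <<'E'
from h import *
s=r.get_state();M=R.from_quat(s['eef_rot']).as_matrix();print(M.round(3))
v=(M.T@(np.array([.580,.211,.052])-s['tool_pos']));print('pan in tool mm',v*1000)
d=snap('wrist','w10')
for l in('pan_centre','cal_key_top','weight_100_1'):
    p=pt(l,'wrist',d,Z.get(l,.24));print(l,p)
    if p:print(M.T@(np.array(p[0][2])-s['tool_pos'])*1000)
d=snap('scene','s10');print(pt('pan_centre','scene',d,.052))
E
```

```text
clock: 23.23
tool_pos: [0.5676, 0.1816, 0.2472]
eef_rot: [-0.533, 0.846, -0.001, -0.002]
contact_force: [-0.7, 0.6, -1.1]
opening: 0.256
[[-0.432 -0.902 -0.003]
 [-0.902  0.432 -0.004]
 [ 0.005  0.001 -1.   ]]
pan in tool mm [-32.8797713    1.44586226 195.07873754]
pan_centre [(0.6, [199.0, 320.0], [0.5797, 0.2064, 0.052])]
[-28.60186655  -0.27143408 195.0993348 ]
cal_key_top [(0.89, [121.0, 321.0], [0.5437, 0.1327, 0.046])]
[ 53.38706812   0.34170787 201.51249695]
weight_100_1 [(0.93, [258.0, 320.0], [0.5697, 0.1856, 0.24])]
[-4.57676258 -0.13909637  7.21794438]
[(0.63, [223.0, 260.0], [0.5904, 0.2021, 0.052])]
```

```bash
python3 -m jog '[{"translation":[0,0,0.6],"twist":0,"claw":0},{"translation":[0,0,0.6],"twist":0,"claw":0},{"translation":[0,0,0.6],"twist":0,"claw":0},{"translation":[0,0,0.6],"twist":0,"claw":0},{"translation":[0,0,0.6],"twist":0,"claw":0},{"translation":[0,0,0.4],"twist":0,"claw":0},{"translation":[0,0,0.4],"twist":0,"claw":0},{"translation":[0,0,0],"twist":0,"claw":0},{"translation":[0,0,0],"twist":0,"claw":0}]'
python3 -m jog '[{"translation":[0,0,0.3],"twist":0,"claw":0},{"translation":[0,0,0.25],"twist":0,"claw":0},{"translation":[0,0,0.1],"twist":0,"claw":0},{"translation":[0,0,0],"twist":0,"claw":0},{"translation":[0,0,0],"twist":0,"claw":0}]'
```

```text
clock: 24.28
tool_pos: [0.5673, 0.1797, 0.0951]
eef_rot: [-0.532, 0.847, -0.001, -0.003]
contact_force: [-0.3, -0.2, -1.3]
opening: 0.256
clock: 24.7
tool_pos: [0.5675, 0.1802, 0.0693]
eef_rot: [-0.532, 0.847, -0.001, -0.002]
contact_force: [-0.3, 0.1, -0.9]
opening: 0.255
```

```bash
python3 -m jog '[{"translation":[-0.1,0,0],"twist":0,"claw":0},{"translation":[0,0,0.08],"twist":0,"claw":0},{"translation":[0,0,0.05],"twist":0,"claw":0},{"translation":[0,0,0],"twist":0,"claw":0},{"translation":[0,0,0],"twist":0,"claw":0}]'
python3 -m jog '[{"translation":[0,0,0.05],"twist":0,"claw":0},{"translation":[0,0,0],"twist":0,"claw":0},{"translation":[0,0,0],"twist":0,"claw":0}]'
```

```text
clock: 25.12
tool_pos: [0.5692, 0.1837, 0.064]
eef_rot: [-0.532, 0.847, -0.001, -0.002]
contact_force: [0.4, 0.2, -1.0]
opening: 0.256
clock: 25.37
tool_pos: [0.5692, 0.1836, 0.0621]
eef_rot: [-0.532, 0.847, -0.001, -0.002]
contact_force: [-0.4, 0.5, -0.7]
opening: 0.254
```

```bash
python3 -m jog '[{"translation":[0,0,0.03],"twist":0,"claw":0},{"translation":[0,0,0],"twist":0,"claw":0},{"translation":[0,0,0],"twist":0,"claw":0}]'
python3 -m jog '[{"translation":[0,0,0],"twist":0,"claw":45},{"translation":[0,0,0],"twist":0,"claw":45},{"translation":[0,0,0],"twist":0,"claw":45},{"translation":[0,0,0],"twist":0,"claw":45},{"translation":[0,0,-0.4],"twist":0,"claw":45},{"translation":[0,0,-0.7],"twist":0,"claw":45},{"translation":[0,0,-0.1],"twist":0,"claw":45},{"translation":[0,0,0],"twist":0,"claw":45},{"translation":[0,0,0],"twist":0,"claw":45}]'
python3 - <<'E'
from h import *
s=r.get_state();M=R.from_quat(s['eef_rot']).as_matrix();print(s['tool_pos'],s['opening'])
d=snap('wrist','w11')
for l in('pan_centre','cal_key_top','weight_100_1'):
    p=pt(l,'wrist',d,Z.get(l,.052));print(l,p)
    if p:print(M.T@(np.array(p[0][2])-s['tool_pos'])*1000)
E
```

```text
clock: 25.62
tool_pos: [0.5694, 0.1839, 0.0614]
eef_rot: [-0.532, 0.847, -0.001, -0.002]
contact_force: [-0.3, -0.9, 3.4]
opening: 0.253
clock: 26.37
tool_pos: [0.5694, 0.1836, 0.1086]
eef_rot: [-0.532, 0.847, -0.002, -0.002]
contact_force: [-0.1, -0.1, 0.1]
opening: 0.452
[0.56940142 0.18356899 0.10861843] 0.4524807622131853
pan_centre [(0.56, [251.0, 323.0], [0.5783, 0.2058, 0.052])]
[-24.19503093   1.6338666   56.48876259]
cal_key_top [(0.71, [131.0, 320.0], [0.5456, 0.1331, 0.046])]
[55.46128221 -0.39740448 62.91727062]
weight_100_1 [(0.65, [227.0, 322.0], [0.5716, 0.19, 0.052])]
[-7.05245749  0.82537961 56.58109295]
```

View pics/w11.png

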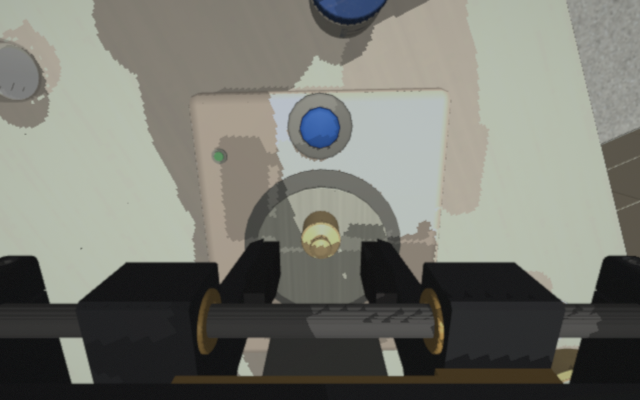

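```bash
python3 -m jog '[{"translation":[0.35,0,0],"twist":0,"claw":0},{"translation":[0.28,0,0],"twist":0,"claw":0},{"translation":[0,0,0],"twist":0,"claw":0},{"translation":[0,0,0],"twist":0,"claw":0},{"translation":[0,0,0],"twist":0,"claw":0},{"translation":[0,0,0.5],"twist":0,"claw":0},{"translation":[0,0,0.5],"twist":0,"claw":0},{"translation":[0,0,0.27],"twist":0,"claw":0},{"translation":[0,0,0],"twist":0,"claw":0},{"translation":[0,0,0],"twist":0,"claw":0}]'
python3 -m jog '[{"translation":[-0.15,0,0],"twist":0,"claw":0},{"translation":[-0.05,0,0],"twist":0,"claw":0},{"translation":[-0.05,0,0],"twist":0,"claw":0},{"translation":[-0.05,0,0],"twist":0,"claw":0},{"translation":[-0.05,0,0],"twist":0,"claw":0},{"translation":[-0.05,0,0],"twist":0,"claw":0},{"translation":[-0.05,0,0],"twist":0,"claw":0},{"translation":[-0.05,0,0],"twist":0,"claw":0},{"translation":[-0.05,0,0],"twist":0,"claw":0},{"translation":[-0.05,0,0],"twist":0,"claw":0},{"translation":[0,0,0],"twist":0,"claw":0},{"translation":[0,0,0],"twist":0,"claw":0}]'
python3 - <<'E'
from h import *
s=r.get_state();M=R.from_quat(s['eef_rot']).as_matrix();print(s['tool_pos'],s['opening'],s['contact_force'])
print(M.T@(np.array([.5794,.2095,.052])-s['tool_pos'])*1000)
d=snap('wrist','w12')
for l in('pan_centre','cal_key_top','weight_100_1'):
    p=pt(l,'wrist',d,Z.get(l,.052));print(l,p)
    if p:print(M.T@(np.array(p[0][2])-s['tool_pos'])*1000)
d=snap('scene');cv2.imwrite('pics/s12.png',cv2.resize(d['img'][160:280,200:340,::-1],None,fx=4,fy=4))
E
```

```text
clock: 27.4
tool_pos: [0.5582, 0.1615, 0.0582]
eef_rot: [-0.532, 0.846, -0.001, -0.002]
contact_force: [0.0, 0.2, 0.8]
opening: 0.005
clock: 28.4
tool_pos: [0.5688, 0.183, 0.0581]
eef_rot: [-0.532, 0.846, -0.001, -0.002]
contact_force: [-1.4, -1.1, -0.8]
opening: 0.005
[0.56879951 0.1829932  0.05814827] 0.005032516262208544 [-1.41976214 -1.06588505 -0.81354423]
[-28.50939788   1.92265373   6.02494519]
pan_centre []
cal_key_top [(0.72, [140.0, 320.0], [0.5452, 0.1329, 0.046])]
[55.31901935 -0.42315272 12.38840795]
weight_100_1 []
```

View pics/s12.png

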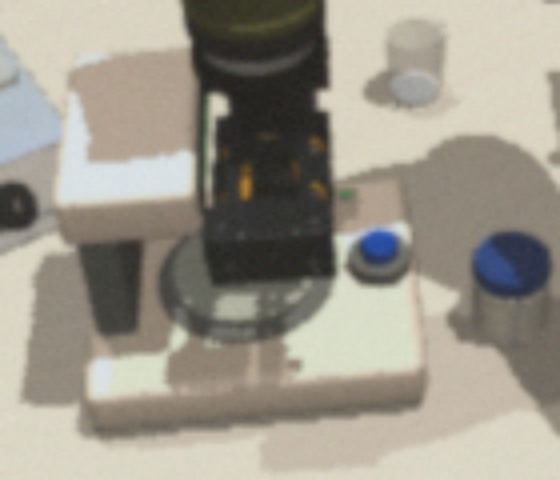

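```bash
python3 -m jog '[{"translation":[-0.03,0,0],"twist":0,"claw":0},{"translation":[-0.03,0,0],"twist":0,"claw":0},{"translation":[-0.02,0,0],"twist":0,"claw":0},{"translation":[0,0,0],"twist":0,"claw":0},{"translation":[0,0,0],"twist":0,"claw":0}]'
python3 -m jog '[{"translation":[-0.03,0,0],"twist":0,"claw":0},{"translation":[0,0,0],"twist":0,"claw":0},{"translation":[0,0,0],"twist":0,"claw":0}]'
```

```text
clock: 29.07
tool_pos: [0.5701, 0.1857, 0.0581]
eef_rot: [-0.532, 0.847, -0.001, -0.002]
contact_force: [-0.5, 0.0, 0.0]
opening: -0.002
clock: 29.32
tool_pos: [0.5707, 0.1867, 0.0581]
eef_rot: [-0.532, 0.847, -0.001, -0.002]
contact_force: [-0.3, -0.0, -0.4]
opening: 0.005
```

```bash
python3 -m jog '[{"translation":[0.2,0,0],"twist":0,"claw":0},{"translation":[0.4,0,0],"twist":0,"claw":0},{"translation":[0.1,0,-0.5],"twist":0,"claw":0},{"translation":[0.4,0,-0.7],"twist":0,"claw":0},{"translation":[0.37,0,0],"twist":0,"claw":0},{"translation":[0,0,0],"twist":0,"claw":0},{"translation":[0,0,0],"twist":0,"claw":0}]'
python3 - <<'E'
from h import *
s=r.get_state();M=R.from_quat(s['eef_rot']).as_matrix();print(s['tool_pos'],s['opening'],s['contact_force'])
for i in range(3):
  d=snap('wrist','w13')
  for l in('pan_centre','cal_key_top','weight_100_1'):
    p=pt(l,'wrist',d,Z.get(l,.052))
    if p:print(l,p[0],M.T@(np.array(p[0][2])-s['tool_pos'])*1000)
for c in('scene','top'):
  d=snap(c,c+'13')
  for l in('pan_centre','cal_key_top','weight_100_1','jar'): print(c,l,pt(l,c,d,Z.get(l,.052)*(l!='jar')),[(x['rect'],x['confidence']) for x in r.spot_in(l,c)[:1]])
E
```

```text
clock: 29.9
tool_pos: [0.5452, 0.1327, 0.1062]
eef_rot: [-0.532, 0.847, -0.002, -0.002]
contact_force: [0.0, 0.0, -0.6]
opening: 0.003
[0.54523009 0.13266332 0.10623149] 0.0029798413831177654 [ 0.02656167  0.00906395 -0.64558355]
cal_key_top (0.58, [224.0, 322.0], [0.5465, 0.1381, 0.046]) [-5.78402967  1.23157457 60.19992013]
weight_100_1 (0.78, [326.0, 320.0], [0.5812, 0.2069, 0.052]) [-82.79234458  -0.15591811  53.77152226]
cal_key_top (0.91, [222.0, 320.0], [0.5471, 0.1383, 0.046]) [-6.22470306  0.77792109 60.19757998]
cal_key_top (0.56, [221.0, 322.0], [0.5459, 0.1379, 0.046]) [-5.34335627  1.68522805 60.20226028]
scene pan_centre [(0.54, [199.0, 391.0], [0.4905, -0.137, 0.052])] [([211.4, 173.1, 306.7, 267.3], 0.75)]
scene cal_key_top [(0.52, [220.0, 297.0], [0.5583, 0.1154, 0.046])] []
scene weight_100_1 [(0.64, [226.0, 260.0], [0.5808, 0.207, 0.052]), (0.42, [242.0, 327.0], [0.4498, 0.0923, 0.052])] [([354.5, 141.8, 378.2, 214.4], 0.2)]
scene jar [(0.96, [241.0, 327.0], [0.4921, 0.0646, -0.0]), (0.25, [242.0, 188.0], [0.6734, 0.3708, 0.0])] [([320.5, 218.4, 337.3, 244.8], 0.72)]
top pan_centre [(0.77, [205.0, 272.0], [0.5804, 0.2035, 0.052])] [([231.1, 172.0, 295.8, 238.2], 0.82)]
top cal_key_top [] []
top weight_100_1 [] []
top jar [(0.59, [230.0, 313.0], [0.4946, 0.0611, 0.0]), (0.29, [209.0, 279.0], [0.5709, 0.1859, 0.0])] [([305.8, 225.6, 320.1, 238.1], 0.6)]
```

```bash
python3 -m jog '[{"translation":[-0.08,0.02,0.3],"twist":0,"claw":0},{"translation":[0,0,0.5],"twist":0,"claw":0},{"translation":[0,0,0.4],"twist":0,"claw":0},{"translation":[0,0,0],"twist":0,"claw":0},{"translation":[0,0,0],"twist":0,"claw":0}]'
python3 -m jog '[{"translation":[0,0,0.1],"twist":0,"claw":0},{"translation":[0,0,0],"twist":0,"claw":0},{"translation":[0,0,0],"twist":0,"claw":0}]'
python3 -m jog '[{"translation":[0,0,0.05],"twist":0,"claw":0},{"translation":[0,0,0],"twist":0,"claw":0},{"translation":[0,0,0],"twist":0,"claw":0}]'
```

```text
clock: 31.82
tool_pos: [0.5462, 0.1373, 0.0584]
eef_rot: [-0.532, 0.846, -0.001, -0.002]
contact_force: [-0.5, -0.6, 6.3]
opening: 0.006
clock: 32.07
tool_pos: [0.5463, 0.1375, 0.0579]
eef_rot: [-0.533, 0.846, -0.002, -0.001]
contact_force: [-5.6, -5.7, 31.0]
opening: 0.003
clock: 32.32
tool_pos: [0.5463, 0.1376, 0.0576]
eef_rot: [-0.533, 0.846, -0.003, -0.001]
contact_force: [-7.5, -8.9, 42.9]
opening: 0.009
```

```bash
python3 -m jog '[{"translation":[0,0,-0.2],"twist":0,"claw":0},{"translation":[0,0,-0.2],"twist":0,"claw":0},{"translation":[0,0,0],"twist":0,"claw":0},{"translation":[0,0,0],"twist":0,"claw":0}]'
for i in 1; do python3 -m jog '[{"translation":[0,0,0.1],"twist":0,"claw":0},{"translation":[0,0,0],"twist":0,"claw":0},{"translation":[0,0,0],"twist":0,"claw":0}]'; python3 -m jog '[{"translation":[0,0,0.05],"twist":0,"claw":0},{"translation":[0,0,0],"twist":0,"claw":0},{"translation":[0,0,0],"twist":0,"claw":0}]'; python3 -m jog '[{"translation":[0,0,0.05],"twist":0,"claw":0},{"translation":[0,0,0],"twist":0,"claw":0},{"translation":[0,0,0],"twist":0,"claw":0}]';python3 -m jog '[{"translation":[0,0,0.05],"twist":0,"claw":0},{"translation":[0,0,0],"twist":0,"claw":0},{"translation":[0,0,0],"twist":0,"claw":0}]';done | grep -E 'pos|force'
```

```text
clock: 32.65
tool_pos: [0.5459, 0.1369, 0.0679]
eef_rot: [-0.532, 0.847, -0.001, -0.002]
contact_force: [0.4, 0.0, 0.2]
opening: 0.011
tool_pos: [0.5456, 0.1367, 0.0635]
contact_force: [-0.1, 0.1, 1.1]
tool_pos: [0.5457, 0.1368, 0.0622]
contact_force: [0.3, -0.4, 1.7]
tool_pos: [0.5457, 0.1368, 0.0604]
contact_force: [0.0, -0.1, 2.6]
tool_pos: [0.5457, 0.1369, 0.0585]
contact_force: [-1.5, -0.9, 3.9]
```

```bash
python3 -m jog '[{"translation":[0.1,0,0.04],"twist":0,"claw":0},{"translation":[0,0,0],"twist":0,"claw":0},{"translation":[0,0,0],"twist":0,"claw":0},{"translation":[0,0,0],"twist":0,"claw":0}]'
python3 -m jog '[{"translation":[0,0,-0.3],"twist":0,"claw":0},{"translation":[0,0,-0.5],"twist":0,"claw":0},{"translation":[0,0,-0.8],"twist":0,"claw":0},{"translation":[0.5,0,-0.8],"twist":0,"claw":0},{"translation":[0.9,0,-0.4],"twist":0,"claw":0},{"translation":[0.9,0,0],"twist":0,"claw":0},{"translation":[0,0,0],"twist":0,"claw":0},{"translation":[0,0,0],"twist":0,"claw":0},{"translation":[0,0,0],"twist":0,"claw":0}]'
python3 - <<'E'
from h import *
ZZ=dict(Z,jar=0,lid_knob=.16,cal_key_top=.064,weight_100_1=.052,weight_20_3=.016)
for c in('wrist','scene','top'):
  d=snap(c,c+'14')
  for l in ZZ:
    p=pt(l,c,d,ZZ[l])
    if p:print(c,l,p)
d=cv2.imread('pics/scene14.png');g=d
# pan rim vs weight check in scene: print weight colour (brass) centroid & pan rect
hsv=cv2.cvtColor(g[190:250,235:290],cv2.COLOR_BGR2HSV);m=(hsv[...,1]>90)&(hsv[...,0]>12)&(hsv[...,0]<35);y,x=np.nonzero(m);print(len(x),len(x) and (x.min()+235,x.max()+235,y.min()+190,y.max()+190))
E
```

```text
clock: 33.98
tool_pos: [0.5457, 0.1366, 0.0585]
eef_rot: [-0.533, 0.846, 0.001, 0.001]
contact_force: [2.1, 3.8, 7.7]
opening: 0.008
clock: 34.73
tool_pos: [0.5046, 0.0506, 0.1693]
eef_rot: [-0.532, 0.847, -0.001, -0.002]
contact_force: [0.1, 1.0, -0.8]
opening: 0.002
wrist jar [(0.69, [187.0, 336.0], [0.4935, 0.0648, 0.0])]
wrist lid_knob [(0.86, [59.0, 37.0], [0.578, -0.0855, 0.16])]
wrist lid_hinge [(0.75, [14.0, 157.0], [0.5554, -0.1247, 0.043])]
wrist pan_centre [(0.94, [362.0, 321.0], [0.579, 0.2062, 0.052])]
wrist cal_key_top [(0.4, [297.0, 318.0], [0.5454, 0.132, 0.064])]
wrist crucible_1 [(0.73, [376.0, 469.0], [0.448, 0.3459, 0.0])]
wrist beaker_50 [(0.96, [227.0, 104.0], [0.7279, -0.0005, 0.0])]
wrist weight_100_1 [(0.71, [362.0, 320.0], [0.5795, 0.2063, 0.052])]
scene jar [(0.8, [242.0, 328.0], [0.4871, 0.0641, 0.0])]
scene lid_knob [(0.85, [154.0, 365.0], [0.5761, -0.101, 0.16])]
scene lid_hinge [(0.88, [189.0, 372.0], [0.5598, -0.125, 0.043]), (0.16, [241.0, 328.0], [0.4578, 0.0837, 0.043])]
scene weight_case [(0.69, [201.0, 390.0], [0.5277, -0.1722, 0.0])]
scene balanc
[... 952 characters left out ...]
043])]
top weight_case [(0.64, [204.0, 359.0], [0.586, -0.1049, 0.0]), (0.55, [219.0, 379.0], [0.5308, -0.176, 0.0])]
top balance [(0.89, [210.0, 274.0], [0.5663, 0.2052, 0.0])]
top weight_50 [(0.71, [208.0, 275.0], [0.5736, 0.2005, 0.0]), (0.58, [184.0, 230.0], [0.6649, 0.366, 0.0])]
top crucible_1 [(0.67, [241.0, 236.0], [0.4547, 0.3398, 0.0]), (0.57, [169.0, 330.0], [0.7164, 0.0004, 0.0])]
top beaker_50 [(0.46, [168.0, 330.0], [0.7186, 0.0, 0.0])]
top weight_100_1 [(0.57, [204.0, 271.0], [0.5819, 0.2066, 0.052])]
top weight_20_3 [(0.49, [203.0, 271.0], [0.5892, 0.2126, 0.016]), (0.27, [207.0, 278.0], [0.5763, 0.1883, 0.016])]
76 (np.int64(256), np.int64(264), np.int64(217), np.int64(227))
```

```bash
python3 -c "
from h import *
print(r.finish_job())"
```

```text
the job is handed in; nothing more can be done
None
```

I did all the steps in order and handed the job in at about 35 s on the robot's clock. No verdict was reported.

- **Jar:** It stands on the bare bench at about (0.49, 0.06). My first spot for it was too close for the arm to reach down to, so I moved it further out before setting it down. It stood upright in the picture taken while I was opening the lid.
- **Lid:** I took it back by the knob until the force rose against the stop. It measured about 106° during the push. The last wrist and top views put the knob where it should be with the lid open; the scene camera put it about 15 mm away.
- **Largest weight:** The jog interface cannot tilt the tool, so I set the weight down about 20 mm in front of the pan's centre. I then slid it back with the shut fingers without touching the display head. The wrist camera now puts it within 1 mm of the centre; the scene and top cameras are coarser and differ by up to about 8 mm. I did not view a picture after the slide. That it is still upright rests on the size of the brass patch in the scene image.
- **Key:** It was pressed fully down twice. The first press went onto the hard stop and reached 43 N at the fingertips, because the key stood higher than I had assumed. I backed off and pressed again, and the force rose steadily to about 4 N at the bottom, then 8 N on the stop. I did not check directly that the key came back up after the second press; the tool lifted clear of it.
- **Bystanders:** The crucible, the beaker and the two weights on the bench show no move beyond the networks' scatter. The two small weights in the case were not found again in the final images, so I did not recheck them; the gripper never came near them.

The arm was clear of everything when I handed in, with the gripper tip 0.17 m above the bench.

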